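# Rock the spacer out of a brake caliper

### The arm

A 6-joint arm with a two-finger parallel gripper is mounted at the origin on the work surface. World frame = base frame: x ahead of the robot, y to its left, z up, the work surface at z = 0. Lengths are in m, angles in rad, forces in N, time in s.
With the tool pointing down it reaches from about 0.275 to 0.85 m from the base axis. Payload 5.2 kg.
Tool frame: the origin (TCP) lies midway between the tips of the shut fingers; the grasp point (between the pads) lies 19 mm behind it (bot.grasp_offset is the distance from the TCP to the grasp point, in m); z points along the fingers, y is the line along which they close (so a half turn about z gives the same grasp; the last joint's range is limited). The gripper opens to 85 mm and grips with 20 to 120 N. Pads are 22 mm wide; open, the fingers measure 114 mm over their backs; the gripper's body (76 mm by 85 mm) begins 54 mm behind the grasp point. The pads swing forward as they close: fully open they stand 13 mm farther back than shut.
Start: joints at [-1.473, 0.259, 1.535, -0, 1.348, -0.203], TCP at [0.163, -0.525, 0.203] pointing down, gripper open.
Joint ranges: [-3.14, 3.14], [-0.91, 2.08], [0.19, 2.58], [-1.22, 4.36], [0.22, 2.71], [-3.12, 3.12]. Speed limits (rad/s): [2.57, 2.57, 3.14, 3.14, 3.14, 3.14].

### API

Orientations are given as a 3x3 rotation matrix whose columns are the frame's x, y, z axes.
In Python, from bench import bot gives the robot as it stands.
- The arm moves only by the shell command python3 -m pendant 'ROWS' [FORCE]. ROWS is JSON, one flat list of numbers, 7 for each row, row after row: the shift along the tool's x, y, z in cm, then the turn, a rotation vector about the tool's x, y, z in rad, then the closure, from 0 (fully open) to 1 (shut). In form: [dx, dy, dz, wx, wy, wz, fingers, dx, dy, dz, wx, wy, wz, fingers, ...]. A call has 1 to 5 rows; each row is the pose to reach, as a shift and turn from the pose commanded when the call began, along the tool's axes at that moment; what a row does not reach only later rows make up. A row lasts 1/10 s, in which the tool goes at most 50 mm and 8.59 degrees, less where a joint would pass 70% of its speed; a pose out of reach is approached as far as the arm can. A call with a gripper value outside its range is refused whole. The fingers move at their own pace and stop on an object; FORCE is the grip in N (left out, the last holds). Time passes only in rows, so rows that repeat a pose let the fingers close. It gives the time, the measured TCP pose, the force, the opening and the grip force at its end, in the units of the state.
- bot.sense(): the state, without advancing time (a new reading comes with each control period).
- bot.snapshot(name): name is "scene" or "top"; returns a dict with "color" (420x560x3 uint8, red, green, blue), "depth" (420x560 float32, m along the optical axis (not along the pixel's ray), 0 where there is no reading), "camera_matrix" (3x3 intrinsics, pixels), "view" (4x4, takes a point from world to camera coordinates). Camera axes: x right, y down, z forward; pixel columns grow to the right and rows downward; lengths in m; the calibration is good to about 2 mm. A picture is of the moment at which its call begins.
- bot.sign_off(): hands the job in; it is judged then, once.
The state is a dict: "t": time; "joints": joint angles; "joint_velocities": joint speeds; "joint_torque": joint torques, N m; "tool_pos": TCP position; "tcp_rot": TCP orientation; "force": force on the tool from outside, world axes, zero at the start; "ft_torque": the same for the moment, N m; "width": finger opening in m; "grip_force": force on a finger pad.
Only numpy, scipy, OpenCV 4.12 (cv2) and the standard library are available. Lean on these libraries where they do the work, as an engineer would, in place of code of your own. Each camera call takes 0.05 s, during which the arm holds its last target. There are 200 camera calls.

### The job

Take the keeper bar off the brake caliper and lay it lengthwise on the narrow raised rest. Then grip the spacer that stands in the caliper by its tab, rock it side to side until both brake pads have been pushed back and its thick foot frees, and lift it out. Finish while holding it still and upright over the caliper, just clear: its foot a few centimetres above the caliper's side walls; leave everything else on the bench where it is.

Things in the scene. Friction and masses are not known exactly. Their poses are not given: they have to be found in the camera images.
- caliper: Fixed motorcycle brake caliper, mouth up, on a 150 x 118 x 12 mm plate. Origin: centre of the plate's underside, on the bench; x along its length, y across the pads, z up. Side walls along x: 116 mm long, 20 mm thick, inner faces at y = +-32 mm, tops at 78 mm. Floor at 20 mm. Pads: 70 mm long in x, from 38 to 62 mm height.
- caliper_saddle (a point): Point midway between the caliper's two end towers, at the height of their saddles, 126 mm above the bench. The towers stand at the caliper's x = +-52 mm, 12 mm thick, 40 mm wide in y; each saddle has cheeks 10 mm high, 20 mm apart.
- pad_left (a joint): Brake pad on the caliper's +y side: how far it is pushed back outwards (+y of the caliper), in m, 0 to 0.010. Its inner face is at y = +(5.5 mm + value). It stays where it is pushed and needs about 5 N to move; no spring.
- pad_right (a joint): The same for the pad on the -y side: inner face at y = -(5.5 mm + value), the value grows as it is pushed towards -y.
- caliper_mouth (a point): Point at the centre of the caliper's mouth, level with the side walls' tops (78 mm above the caliper's origin). The inside floor below it has a locating groove along x for the spacer's foot: 26 mm wide, 8 mm deep, bottom at 20 mm, lips at 28 mm.
- spacer: Loose aluminium spacer, about 0.16 kg, an upside-down T standing upright on the caliper's floor between the pads, under the keeper. Origin: centre of its underside; x along the caliper's x. Foot 66 x 21 mm (x, y), 14 mm high; above it a plate 66 mm long, 10 mm thick in y, up to 60 mm; then the grip tab up to 98 mm.
- spacer_shoulder (a point): Point on the spacer's axis level with the flat shoulders of its foot (14 mm above its underside). They lie 4 mm below the pads' lower edges, caught under them: no pulling straight out; its groove stops it sliding sideways. Leaning it about its foot to either side (0.25 rad) pushes that pad back; with both back by over 5 mm it lifts out.
- spacer_tab (a point): Top of the spacer's grip tab, 98 mm above its underside (118 mm above the bench at the start). The tab is 36 mm long in x, 10 mm thick in y and 38 mm high; grip it across its thickness.
- keeper: Loose steel keeper bar, 130 x 16 x 18 mm (x, y, z), about 0.14 kg, lying in the saddles of the two towers, along the caliper's x, above the spacer's tab (8 mm between). Origin: centre of its underside, 126 mm above the bench at the start.
- rest: Fixed narrow rest: a wooden ledge 160 mm long (x) and 24 mm wide (y) on a thin steel web, flat top 85 mm above the bench, steel foot 150 x 70 mm. Origin: centre of the foot's underside; x along the ledge.
- rest_top (a point): Centre of the rest's flat top, 85 mm above the bench.
- socket: Bystander: a steel socket, 26 mm wide, 38 mm high, standing. Leave it alone. Origin: its underside or middle.
- tape: Bystander: a roll of tape lying flat, 96 mm across, 25 mm high. Leave it alone. Origin: its underside or middle.
- wrench: Bystander: an open wrench lying flat. Leave it alone. Origin: its underside or middle.
- screwdriver: Bystander: a screwdriver lying flat. Leave it alone. Origin: its underside or middle.
- spray: Bystander: a spray can, 62 mm wide, 180 mm high. Leave it alone. Origin: its underside or middle.
- grease: Bystander: a jar, 68 mm wide, 70 mm high. Leave it alone. Origin: its underside or middle.
- filter: Bystander: a white oil filter, 68 mm wide, 75 mm high. Leave it alone. Origin: its underside or middle.
There are look-alikes about, which are no part of the job. Leave any black look-alike of the keeper alone. Leave any turquoise look-alike of the caliper alone.

How it is judged:
By the outcome, as a careful person would: the job done as asked, in the order asked, and still so for the second after the job is handed in, while the arm keeps its last pose, push and grip.
It also fails if it takes over 58 s, if anything falls off the work surface, if the arm or the gripper's body presses on something with over 40 N, if the wrist force passes 120 N, or if a joint passes its speed limit or range.

## Working session

There is one attempt and no reset: what is moved stays moved. The work goes in short steps, Python scripts to look and compute and a shell command to move; the robot and the scene stay as the last step left them, time stands still between calls to the robot, and variables do not carry over. Pictures are saved under pics/ and viewed, at most 12 in all, crops included, and the job is handed in when it is done.

```bash
ls; mkdir -p pics
cat > h.py <<'E'
import numpy as np, cv2
from bench import bot
def snap(n):
    s=bot.snapshot(n); K=np.array(s["camera_matrix"]); V=np.array(s["view"]); d=np.array(s["depth"])
    v,u=np.mgrid[:d.shape[0],:d.shape[1]]
    c=np.stack([(u-K[0,2])/K[0,0]*d,(v-K[1,2])/K[1,1]*d,d,np.ones_like(d)],-1)
    P=(c@np.linalg.inv(V).T)[...,:3]; P[d==0]=np.nan
    return np.array(s["color"]),P,K,V
def ray(u,v,z,K,V):
    iV=np.linalg.inv(V); o=iV[:3,3]; r=iV[:3,:3]@np.array([(u-K[0,2])/K[0,0],(v-K[1,2])/K[1,1],1]); return o+r*(z-o[2])/r[2]
E
python3 - <<'E'
from h import *
for n in("scene","top"):
    c,P,K,V=snap(n); cv2.imwrite(f"pics/{n}0.png",c[...,::-1]); print(n,np.linalg.inv(V)[:3].round(3).tolist(),K[0,0])
    np.savez(f"{n}0.npz",c=c,P=P,K=K,V=V)
print(bot.sense())
E
```

```text
pics
scene [[-0.755, 0.35, -0.555, 1.051], [0.656, 0.417, -0.63, 0.679], [0.011, -0.839, -0.544, 0.7]] 390.62039891315123
top [[-0.013, -0.988, 0.153, 0.233], [-1.0, 0.013, -0.002, 0.026], [-0.0, -0.153, -0.988, 1.625]] 520.0688448063481
{'t': 0.1, 'joints': array([-1.47279331e+00,  2.59267269e-01,  1.53593814e+00,  2.40062345e-05,
        1.34802949e+00, -2.02803193e-01]), 'joint_velocities': array([ 1.01587468e-03, -1.42932650e-03, -2.61972050e-03,  1.30842717e-03,
       -1.99701541e-05, -6.31583303e-04]), 'joint_torque': array([ 2.20587266e-03, -4.46970320e+01, -2.91246092e+01, -2.59688768e-04,
        6.27173766e-03, -2.96444580e-05]), 'tool_pos': array([ 0.16293831, -0.52477769,  0.20267366]), 'tcp_rot': array([[ 9.55099529e-01,  2.96285116e-01, -1.37386371e-04],
       [ 2.96284937e-01, -9.55098193e-01,  1.63665170e-03],
       [ 3.53698064e-04, -1.60387078e-03, -9.99998651e-01]]), 'force': array([-0.4193731 , -0.10439655, -0.34431315]), 'ft_torque': array([-0.02169569, -0.02292498,  0.05852865]), 'grip_force': 0.0, 'width': 0.08535556081769526}
```

View pics/scene0.png

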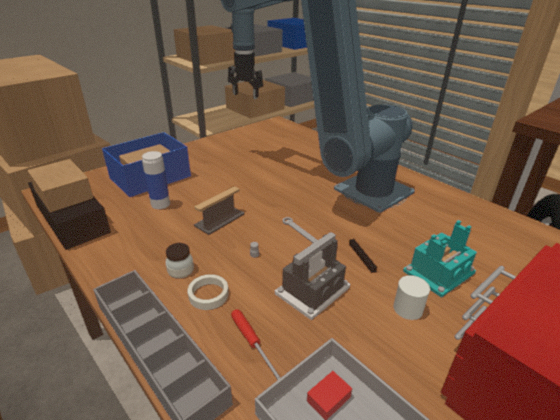

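View pics/top0.png

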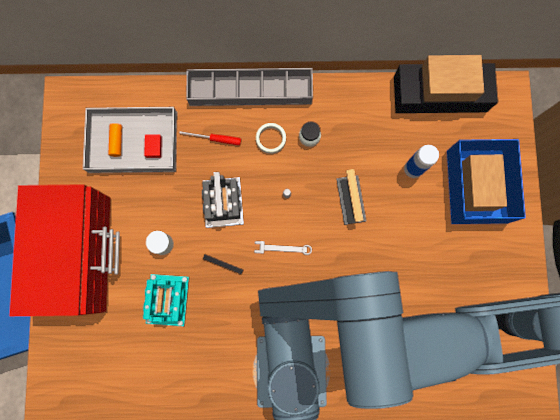

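Scene view: the caliper with the steel keeper is at (315,275), the rest at (220,210), the turquoise look-alike at (443,255) and the black bar at (362,255). In the top view they are at (222,200), (351,197), (165,300) and (222,264).
Candidates for the keeper: the grey bar on the grey caliper, top (218,190), and the black bar on the bench, top (222,264). I choose the grey one. For the caliper I choose grey (222,200), not turquoise (165,300).

Run:
```python
from h import *
for n in("scene","top"):
    D=np.load(n+"0.npz"); P=D["P"]; c=D["c"]; 
    def box(name,cx,cy,r,z0,z1):
        m=(np.hypot(P[...,0]-cx,P[...,1]-cy)<r)&(P[...,2]>z0)&(P[...,2]<z1); q=P[m]
        if len(q)<8: print(n,name,len(q)); return
        rect=cv2.minAreaRect((q[:,:2]*1000).astype(np.float32)); vx=np.linalg.svd(q[:,:2]-q[:,:2].mean(0),full_matrices=False)[2][0]
        print(n,name,len(q),"mean",q.mean(0).round(4),"rect",np.round(rect[0],1),np.round(rect[1],1),round(rect[2],1),"pca deg",round(np.degrees(np.arctan2(vx[1],vx[0])),1),"zmed",np.median(q[:,2]).round(4))
    T=np.load("top0.npz")["P"]
    a=T[195,218]; b=T[195,352]
    print(a,b)
    box("keeper",a[0],a[1],.12,.137,.16); box("rest",b[0],b[1],.13,.08,.095); box("walls",a[0],a[1],.12,.07,.084); box("plate",a[0],a[1],.13,.008,.016); box("foot",b[0],b[1],.12,.004,.02)
    if n=="top": im=cv2.resize(c[160:285,185:375],None,fx=4,fy=4,interpolation=cv2.INTER_CUBIC)
    else: im=cv2.resize(c[220:320,265:385],None,fx=6,fy=6,interpolation=cv2.INTER_CUBIC)
    cv2.imwrite(f"pics/{n}crop.png",im[...,::-1])
```

```text
[0.51441765 0.2061323  0.13912701] [ 0.51804927 -0.18971121  0.09259602]
scene keeper 394 mean [0.5234 0.211  0.1439] rect [518.7 209.4] [132.9  35.9] 4.4 pca deg 3.9 zmed 0.1451
scene rest 307 mean [ 0.5262 -0.1928  0.0861] rect [ 521.1 -196.2] [162.   28.8] 7.6 pca deg 7.9 zmed 0.0864
scene walls 736 mean [0.5273 0.2301 0.078 ] rect [517.6 209.6] [117.8 104.8] 5.4 pca deg -18.8 zmed 0.079
scene plate 494 mean [0.5557 0.2347 0.0132] rect [518.7 209.4] [149.1 119. ] 4.4 pca deg -33.2 zmed 0.0135
scene foot 614 mean [ 0.5295 -0.1781  0.0093] rect [ 519.7 -175.7] [202.2 227.4] 71.6 pca deg -5.5 zmed 0.0096
[0.51441765 0.2061323  0.13912701] [ 0.51804927 -0.18971121  0.09259602]
top keeper 267 mean [0.5193 0.2057 0.1434] rect [518.4 206.4] [129.1  32.7] 5.1 pca deg -174.6 zmed 0.1434
top rest 387 mean [ 0.5192 -0.1988  0.0855] rect [ 521.2 -198.6] [160.3  25.3] 8.1 pca deg -171.8 zmed 0.0854
top walls 572 mean [0.5167 0.2058 0.0773] rect [517.  206.4] [116.3 104.9] 4.7 pca deg 98.2 zmed 0.0776
top plate 271 mean [0.4855 0.1925 0.0115] rect [518.3 211.1] [228.  246.8] 43.8 pca deg 157.3 zmed 0.0111
top foot 969 mean [ 0.5162 -0.1889  0.0077] rect [ 517.8 -189.2] [232.3 233.5] 24.9 pca deg -172.4 zmed 0.007
```

View pics/topcrop.png

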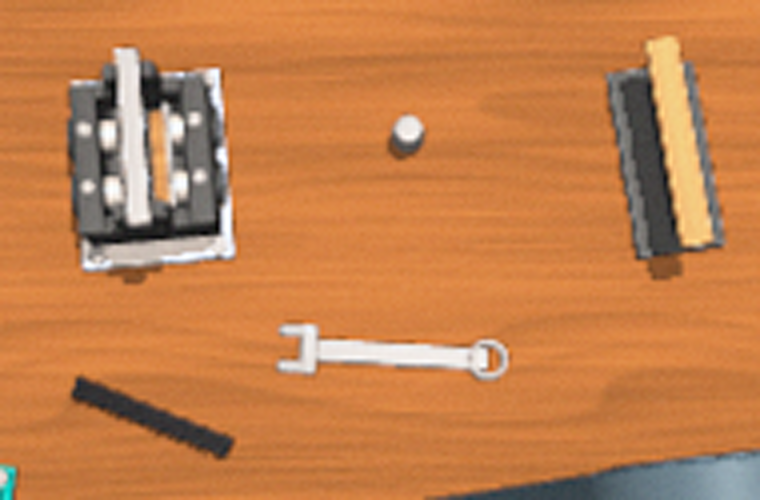

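View pics/scenecrop.png

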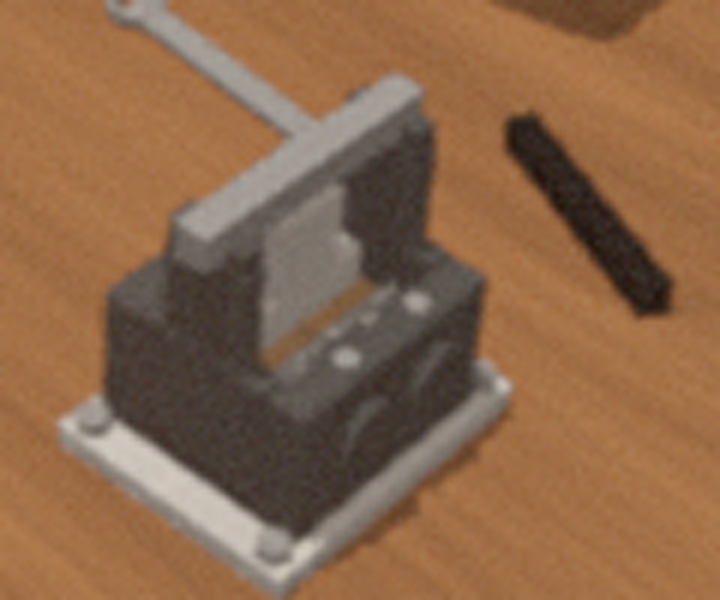

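Crops confirm the choice. The top crop shows the grey keeper at (130,135) on the dark caliper, with the black bar alone at (150,415) and the rest ledge at (680,140). The scene crop shows the bar (300,155) in the saddles above the aluminium tab.

```bash
cat > go.py <<'E'
import sys
from h import *
from scipy.spatial.transform import Rotation as Ro
# usage: go.py x y z yaw_deg [tilt_deg about tool x]
def go(x,y,z,a,tilt=0):
    s=bot.sense(); R=np.array(s["tcp_rot"]); a=np.radians(a)
    T=np.array([[np.cos(a),np.sin(a),0],[np.sin(a),-np.cos(a),0],[0,0,-1]])@Ro.from_rotvec([np.radians(tilt),0,0]).as_matrix()
    print("cm",(R.T@(np.array([x,y,z])-s["tool_pos"])*100).round(2),"rotvec",Ro.from_matrix(R.T@T).as_rotvec().round(4),"t",s["t"],"pos",s["tool_pos"].round(4),"w",round(s["width"],4),"j6",s["joints"][5].round(2))
if __name__=="__main__": go(*map(float,sys.argv[1:]))
E
python3 go.py .518 .208 .24 4.9
```

```text
cm [ 55.62 -59.47  -3.62] rotvec [-1.600e-03 -2.000e-04  2.153e-01] t 0.1 pos [ 0.1629 -0.5248  0.2027] w 0.0854 j6 -0.2
```

```bash
python3 -m pendant '[3.2,-3.4,-1,0,0,0.05,0, 6.4,-6.9,-2,0,0,0.1,0, 9.7,-10.3,-3,0,0,0.15,0, 12.9,-13.8,-3.6,0,0,0.2,0, 16.2,-17.3,-3.6,0,0,0.215,0]' 40; python3 go.py .518 .208 .24 4.9
```

```text
t: 0.6
tool_pos: [0.267, -0.3107, 0.24]
tcp_rot: [[0.997, 0.083, 0.001], [0.083, -0.997, -0.001], [0.001, 0.001, -1.0]]
force: [0.6, -0.1, 0.4]
width: 0.0852
grip_force: 0.0
cm [ 2.934e+01 -4.960e+01 -4.000e-02] rotvec [ 0.0011 -0.0006 -0.0021] t 0.6 pos [ 0.267  -0.3107  0.24  ] w 0.0852 j6 0.35
```

```bash
python3 -m pendant '[2.5,-4.2,0,0,0,0,0, 5,-8.4,0,0,0,0,0, 7.5,-12.6,0,0,0,0,0, 10,-16.8,0,0,0,0,0, 12.5,-21.1,0,0,0,0,0]' >/dev/null; python3 -m pendant '[2.5,-4.2,0,0,0,0,0, 5,-8.4,0,0,0,0,0, 7.5,-12.6,0,0,0,0,0, 10,-16.8,0,0,0,0,0, 12.5,-21.1,0,0,0,0,0]'; python3 go.py .518 .208 .15 4.9
```

```text
t: 1.6
tool_pos: [0.4796, 0.1319, 0.2392]
tcp_rot: [[0.996, 0.086, -0.0], [0.086, -0.996, -0.0], [-0.0, 0.0, -1.0]]
force: [1.0, -1.2, 0.9]
width: 0.0851
grip_force: 0.0
cm [ 4.48 -7.25  8.91] rotvec [0.0003 0.0003 0.0007] t 1.6 pos [0.4796 0.1319 0.2392] w 0.0851 j6 1.53
```

```bash
python3 -m pendant '[2.3,-3.7,0,0,0,0,0, 4.5,-7.25,0,0,0,0,0, 4.5,-7.25,4,0,0,0,0, 4.5,-7.25,8,0,0,0,0.2, 4.5,-7.25,9.6,0,0,0,0.4]'; python3 go.py .518 .208 .129 4.9
python3 - <<'E'
from h import *
c,P,K,V=snap("scene"); cv2.imwrite("pics/s1.png",cv2.resize(c[150:330,230:420],None,fx=3,fy=3)[...,::-1])
E
```

```text
t: 2.1
tool_pos: [0.515, 0.2059, 0.1388]
tcp_rot: [[0.996, 0.087, -0.007], [0.087, -0.996, -0.001], [-0.007, 0.001, -1.0]]
force: [0.2, -0.0, -0.2]
width: 0.0588
grip_force: 0.0
cm [ 0.32 -0.18  0.98] rotvec [0.0008 0.0074 0.0014] t 2.1 pos [0.515  0.2059 0.1388] w 0.0588 j6 1.66
```

View pics/s1.png

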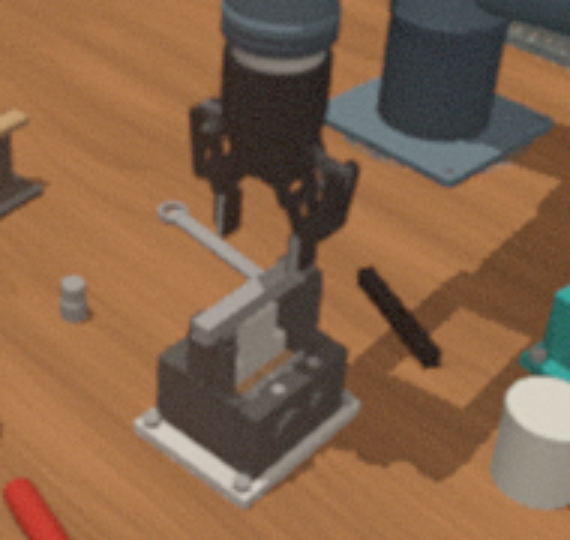

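Fingers straddle the keeper at around (265,245) in the crop. I'll check by projecting the TCP and the keeper ends.

Run:
```python
from h import *
D=np.load("scene0.npz");K,V=D["K"],D["V"]
s=bot.sense(); print(s["tool_pos"],s["tcp_rot"][:,2])
def pr(p):
    q=V@np.append(p,1); q=K@(q[:3]/q[2]); return ((q[:2]-[230,150])*3).round()
p=s["tool_pos"];y=s["tcp_rot"][:,1]
for a in(-.03,0,.03): print(pr(p+a*y+[0,0,.01]))
for e in(-.065,0,.065): print("k",pr(np.array([.518,.208,.144])+e*np.array([.996,.085,0])))
```

```text
[0.51428347 0.20556982 0.13747137] [-0.00970154 -0.00178433 -0.99995135]
[289. 297.]
[258. 279.]
[228. 262.]
k [308. 250.]
k [257. 286.]
k [200. 325.]
```

```bash
python3 -m pendant '[0,0,0,0,0,0,0.4, 0,0,0,0,0,0,0.4]' | grep -v rot; python3 go.py .518 .208 .129 4.9
```

```text
t: 2.35
tool_pos: [0.5188, 0.206, 0.1445]
force: [0.0, -0.8, -0.0]
width: 0.0513
grip_force: 0.0
cm [-0.07 -0.21  1.55] rotvec [-0.0002 -0.0017  0.0002] t 2.35 pos [0.5188 0.206  0.1445] w 0.0513 j6 1.66
```

```bash
python3 -m pendant '[0,-0.1,0.7,0,0,0,0.5, 0,-0.2,1.4,0,0,0,0.6, 0,-0.2,1.4,0,0,0,1, 0,-0.2,1.4,0,0,0,1, 0,-0.2,1.4,0,0,0,1]' 40 | grep -v rot;  python3 -m pendant '[0,0,0,0,0,0,1, 0,0,0,0,0,0,1]'| grep -v rot; python3 go.py .518 .208 .129 4.9
```

```text
t: 2.85
tool_pos: [0.518, 0.2079, 0.1296]
force: [0.1, -0.3, 0.0]
width: -0.0002
grip_force: 0.0
t: 3.05
tool_pos: [0.5179, 0.2079, 0.1296]
force: [0.2, 0.5, -0.0]
width: 0.0001
grip_force: 0.0
cm [ 0.01 -0.01  0.06] rotvec [-0.0001 -0.0004  0.0003] t 3.05 pos [0.5179 0.2079 0.1296] w 0.0001 j6 1.67
```

Run:
```python
from h import *
c,P,K,V=snap("scene"); cv2.imwrite("pics/s2.png",cv2.resize(c[200:320,260:400],None,fx=5,fy=5,interpolation=2)[...,::-1])
s=bot.sense();p=s["tool_pos"]
for z in (0,.02):
    q=V@np.append(p+[0,0,z],1); q=K@(q[:3]/q[2]); print((q[:2]-[260,200])*5)
m=(np.hypot(P[...,0]-.518,P[...,1]-.208)<.1)&(P[...,2]>.12)&(P[...,2]<.15); q=P[m]; print(len(q),q.min(0),q.max(0),q.mean(0))
```

```text
[275.53719417 251.2385575 ]
[278.30724731 217.02734272]
577 [0.45278661 0.18590209 0.12001386] [0.5848633  0.23375317 0.1489062 ] [0.52530039 0.2138713  0.13920438]
```

View pics/s2.png

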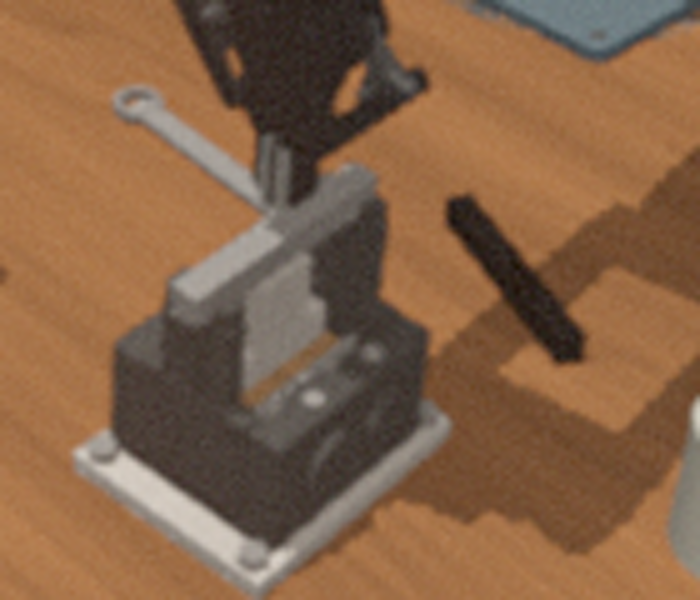

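The fingers closed just above the keeper, with tips at about (288,205); the keeper was not disturbed. The TCP projects lower, at (275,251), so I'll measure where the tips really are.

Run:
```python
from h import *
c,P,K,V=snap("scene")
for v in range(100,236,8):
    r=200+v/5
    print(v,[tuple((P[int(r),int(260+u/5)]*1000).round().astype(int)) for u in (265,275,285,295,305)])
print(bot.grasp_offset, bot.sense()["joints"])
```

```text
100 [(np.int64(529), np.int64(205), np.int64(218)), (np.int64(519), np.int64(201), np.int64(212)), (np.int64(534), np.int64(221), np.int64(228)), (np.int64(531), np.int64(224), np.int64(229)), (np.int64(526), np.int64(225), np.int64(227))]
108 [(np.int64(530), np.int64(206), np.int64(216)), (np.int64(520), np.int64(203), np.int64(210)), (np.int64(531), np.int64(218), np.int64(223)), (np.int64(533), np.int64(226), np.int64(228)), (np.int64(527), np.int64(226), np.int64(225))]
116 [(np.int64(529), np.int64(205), np.int64(210)), (np.int64(522), np.int64(204), np.int64(206)), (np.int64(529), np.int64(217), np.int64(216)), (np.int64(528), np.int64(222), np.int64(219)), (np.int64(524), np.int64(224), np.int64(218))]
124 [(np.int64(529), np.int64(205), np.int64(207)), (np.int64(524), np.int64(207), np.int64(206)), (np.int64(530), np.int64(218), np.int64(214)), (np.int64(527), np.int64(221), np.int64(215)), (np.int64(524), np.int64(224), np.int64(216))]
132 [(np.int64(529), np.int64(206), np.int64(202)), (np.int64(528), np.int64(211), np.int64(204)), (np.int64(529), np.int64(218), np.int64(2
[... 2382 characters left out ...]
15), np.int64(159)), (np.int64(504), np.int64(205), np.int64(145)), (np.int64(503), np.int64(210), np.int64(147))]
220 [(np.int64(522), np.int64(203), np.int64(147)), (np.int64(518), np.int64(206), np.int64(147)), (np.int64(513), np.int64(208), np.int64(146)), (np.int64(511), np.int64(212), np.int64(147)), (np.int64(507), np.int64(215), np.int64(147))]
228 [(np.int64(523), np.int64(205), np.int64(146)), (np.int64(520), np.int64(208), np.int64(146)), (np.int64(516), np.int64(210), np.int64(145)), (np.int64(514), np.int64(215), np.int64(148)), (np.int64(507), np.int64(215), np.int64(143))]
0.0187 [ 1.81843175e-01  3.32508037e-01  1.62182028e+00 -1.14780366e-05
  1.18705227e+00  1.66684077e+00]
```

Run:
```python
from h import *
P=np.load("scene0.npz")["P"]
m=(np.hypot(P[...,0]-.163,P[...,1]+.525)<.08)&(P[...,2]>.12); q=P[m]; print(len(q),np.percentile(q[:,2],[0,1,2,5]).round(4)); 
v,u=np.nonzero(m); print(v.max()); 
for r in range(v.max()-6,v.max()+1): print(r,[tuple((P[r,k]*1000).round().astype(int).tolist()) for k in u[v==r]][:6])
c,P,K,V=snap("top")
m=(np.hypot(P[...,0]-.518,P[...,1]-.208)<.08)&(P[...,2]>.15); q=P[m]; print(len(q),q.min(0),q.max(0))
# scene tip contour: points inside finger prism, per-z count
c,P,K,V=snap("scene")
m=(abs(P[...,0]-.518)<.013)&(abs(P[...,1]-.208)<.018)&(P[...,2]>.15)&(P[...,2]<.2); q=P[m]; print(np.sort(q[:,2])[:12].round(4), q[:,0].max(), q[:,1].max())
```

```text
2154 [0.2443 0.2557 0.2639 0.2856]
98
92 [(185, -572, 255), (185, -565, 257), (181, -564, 256), (177, -563, 256), (170, -567, 254), (164, -568, 252)]
93 [(189, -560, 255), (181, -564, 252), (178, -562, 252), (173, -563, 251), (158, -481, 267), (155, -479, 267)]
94 [(185, -565, 249), (182, -563, 249), (174, -568, 246), (167, -571, 244), (159, -480, 264), (158, -475, 265)]
95 [(157, -482, 259), (160, -472, 262), (156, -471, 262), (153, -469, 261), (145, -473, 259), (140, -473, 258)]
96 [(157, -481, 256), (152, -477, 256), (151, -471, 257), (147, -470, 256), (141, -472, 255)]
97 [(158, -481, 252), (159, -473, 254), (155, -473, 253), (153, -470, 254), (142, -477, 250)]
98 [(162, -476, 250), (156, -478, 249), (155, -473, 250), (149, -475, 248)]
2884 [0.44351282 0.13936188 0.15141944] [0.5695771  0.27004923 0.58725739]
[0.1603 0.1607 0.1608 0.162  0.1621 0.1635 0.1637 0.1645 0.1657 0.1658
 0.1661 0.1663] 0.52952365016049 0.22365654884736486
```

Open and shut measurements agree: the real fingertips sit about 29 mm behind the reported TCP along the tool. I'll correct for that, reopen and lower.

```bash
python3 -m pendant '[0,0,0,0,0,0,0.3, 0,0,0,0,0,0,0.3, 0,0,0,0,0,0,0.3, 0,0,0,0,0,0,0.3, 0,0,0.5,0,0,0,0.4]' 40 | grep -v rot;  python3 -m pendant '[0,0,0.8,0,0,0,0.4, 0,0,1.6,0,0,0,0.4, 0,0,2.3,0,0,0,0.4, 0,0,2.3,0,0,0,1, 0,0,2.3,0,0,0,1]'| grep -v rot;python3 -m pendant '[0,0,0,0,0,0,1, 0,0,0,0,0,0,1, 0,0,0,0,0,0,1]'| grep -v rot; python3 go.py .518 .208 .101 4.9
```

```text
t: 3.75
tool_pos: [0.5184, 0.208, 0.1249]
force: [-0.2, 0.5, 0.7]
width: 0.0518
grip_force: 0.0
t: 4.25
tool_pos: [0.5176, 0.2078, 0.101]
force: [-1.3, -0.8, 0.2]
width: 0.0231
grip_force: 0.0
t: 4.55
tool_pos: [0.5179, 0.2079, 0.1016]
force: [-0.7, 0.7, -1.7]
width: 0.0146
grip_force: 41.5
cm [ 0.01 -0.01  0.06] rotvec [-0.     -0.0003  0.0003] t 4.55 pos [0.5179 0.2079 0.1016] w 0.0146 j6 1.67
```

```bash
python3 -m pendant '[0,0,-0.7,0,0,0,1, 0,0,-1.6,0,0,0,1, 0,0,-3,0,0,0,1, 0,0,-4.5,0,0,0,1, 0,0,-6,0,0,0,1]' 60| grep -v rot; python3 go.py .5205 -.1975 .16 8
python3 - <<'E'
from h import *
c,P,K,V=snap("scene"); cv2.imwrite("pics/s3.png",cv2.resize(c[170:320,240:400],None,fx=4,fy=4,interpolation=2)[...,::-1])
s=bot.sense(); print(s["force"],s["width"],s["tool_pos"])
q=P[(np.hypot(P[...,0]-.518,P[...,1]-.208)<.09)&(abs(P[...,1]-.208+(.518-P[...,0])*.085)<.013)&(P[...,2]>.165)&(P[...,2]<.22)]
print(len(q),q.min(0),q.max(0))
for x in(.455,.47,.485,.55,.565,.58): 
    w=q[abs(q[:,0]-x)<.006]; print(x,len(w),w.min(0) if len(w) else 0,w.max(0) if len(w) else 0)
E
```

```text
t: 5.05
tool_pos: [0.5179, 0.2079, 0.1628]
force: [0.5, 0.2, -1.2]
width: 0.0144
grip_force: 61.1
cm [-3.22 40.41  0.28] rotvec [-0.     -0.0007 -0.0538] t 5.05 pos [0.5179 0.2079 0.1628] w 0.0144 j6 1.67
[ 0.46381655 -0.21049406  1.05805847] 0.014633269661196066 [0.51951934 0.20825218 0.16564718]
372 [0.45357425 0.19605507 0.18816163] [0.58506523 0.22278545 0.21999502]
0.455 9 [0.45357425 0.2101211  0.18991456] [0.46044646 0.21217965 0.20182924]
0.47 18 [0.46402065 0.20992021 0.19008515] [0.47544646 0.21333469 0.20422532]
0.485 15 [0.47933482 0.2121784  0.19008605] [0.48981071 0.21506547 0.20505019]
0.55 48 [0.54411232 0.20432163 0.18989438] [0.55596179 0.22026429 0.20857033]
0.565 49 [0.55921863 0.20551534 0.18816163] [0.5706746  0.22150483 0.20867967]
0.58 72 [0.57441186 0.20435619 0.18888877] [0.58506523 0.22278545 0.20855023]
```

View pics/s3.png

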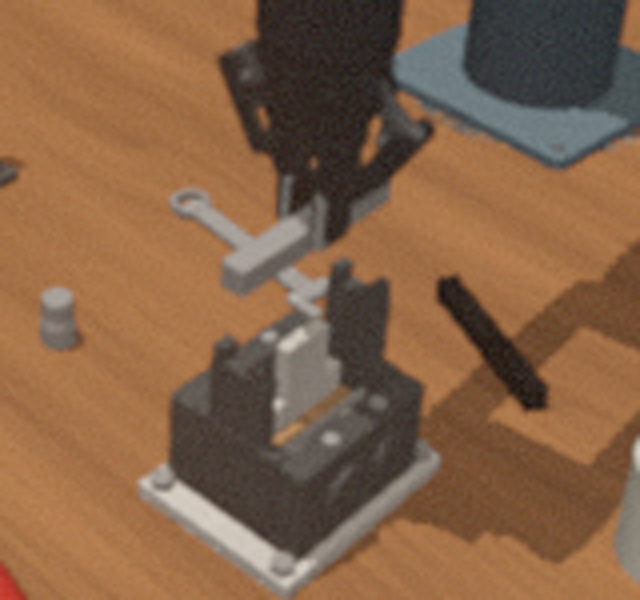

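Keeper (270,245) held level at mid-length, caliper empty of it with the tab at (300,360). Now to the rest.

```bash
python3 -m pendant '[-0.2,3,0,0,0,-0.006,1, -0.5,7,0,0,0,-0.015,1, -0.9,11.5,0,0,0,-0.025,1, -1.25,16,0,0,0,-0.035,1, -1.6,20.5,0,0,0,-0.0535,1]' | grep -v rot; python3 go.py .521 -.1975 .14 8.1
```

```text
t: 5.6
tool_pos: [0.5194, 0.0007, 0.1619]
force: [0.8, -0.3, -0.9]
width: 0.0146
grip_force: 61.3
cm [-2.61 19.65  2.19] rotvec [ 0.0003 -0.001  -0.001 ] t 5.6 pos [0.5194 0.0007 0.1619] w 0.0146 j6 1.22
```

```bash
python3 -m pendant '[-0.6,4.5,0,0,0,0,1, -1.2,9,0,0,0,0,1, -1.8,13.5,0,0,0,0,1, -2.3,17.3,0,0,0,0,1, -2.6,19.7,0.5,0,0,0,1]' >/dev/null; python3 -m pendant '[0,0,1,0,0,0,1, 0,0,1.5,0,0,0,1, 0,0,1.5,0,0,0,1]' | grep -v rot; python3 go.py .521 -.1975 .110 8.1
python3 - <<'E'
from h import *
for n in("scene","top"):
    c,P,K,V=snap(n)
    print(n,bot.sense()["tool_pos"].round(4))
    for nm,z0,z1 in(("rest",.078,.092),("keeper",.112,.14)):
        q=P[(abs(P[...,0]-.521)<.09)&(abs(P[...,1]+.1975)<.04)&(P[...,2]>z0)&(P[...,2]<z1)&(abs(P[...,0]-.521)>.025)]
        if len(q)<5: print(nm,len(q)); continue
        r=cv2.minAreaRect((q[:,:2]*1000).astype(np.float32)); print(nm,len(q),np.round(r[0],1),np.round(r[1],1),round(r[2],1),q[:,2].min(),q[:,2].max())
E
```

```text
t: 6.4
tool_pos: [0.5202, -0.195, 0.1403]
force: [0.3, 0.5, -1.2]
width: 0.0146
grip_force: 61.3
cm [0.05 0.27 3.03] rotvec [-0.0021  0.0018 -0.0015] t 6.4 pos [ 0.5202 -0.195   0.1403] w 0.0146 j6 0.87
scene [ 0.5207 -0.195   0.141 ]
rest 226 [ 522.1 -196.6] [158.8  30.1] 8.2 0.07827148155721331 0.09054762943130579
keeper 0
top [ 0.5211 -0.1951  0.1415]
rest 56 [ 532.4 -192.7] [115.3  15.6] 7.5 0.07966728672839674 0.09171267554491647
keeper 0
```

```bash
python3 -m pendant '[0,0.2,2,0,0,0,1, 0,0.2,4,0,0,0,1, 0,0.2,5.8,0,0,0,1, 0,0.2,6.8,0,0,0,1, 0,0.2,6.8,0,0,0,1]' >/dev/null; python3 -m pendant '[0,0,0,0,0,0,1, 0,0,0,0,0,0,1]' | grep -v rot; python3 go.py .521 -.1975 .0605 8.1
python3 - <<'E'
from h import *
for n in("scene","top"):
    c,P,K,V=snap(n)
    for nm,z0,z1 in(("rest",.078,.089),("keeper",.1055,.117)):
        q=P[(abs(P[...,0]-.521)<.09)&(abs(P[...,1]+.1975)<.04)&(P[...,2]>z0)&(P[...,2]<z1)&(abs(P[...,0]-.521)>.025)]
        if len(q)<5: print(nm,len(q)); continue
        r=cv2.minAreaRect((q[:,:2]*1000).astype(np.float32)); print(n,nm,len(q),np.round(r[0],1),np.round(r[1],1),round(r[2],1),q[:,2].min(),q[:,2].max())
    cv2.imwrite(f"pics/{n}4.png",cv2.resize(c[160:250,170:290] if n=="scene" else c[150:250,300:400],None,fx=5,fy=5,interpolation=2)[...,::-1])
E
```

```text
t: 7.2
tool_pos: [0.5222, -0.1987, 0.0746]
force: [0.8, 0.7, -1.6]
width: 0.0144
grip_force: 61.3
cm [-0.1  -0.14  1.41] rotvec [ 0.0014 -0.0017 -0.0018] t 7.2 pos [ 0.5222 -0.1987  0.0746] w 0.0144 j6 0.87
scene rest 221 [ 521.5 -195.4] [160.7  30.1] 8.3 0.07816522390191383 0.08897674530676103
scene keeper 87 [ 522.8 -197.3] [134.8  20.4] 8.5 0.10559240630352085 0.11699281839933573
top rest 11 [ 581.6 -188.3] [ 7.3 43.3] 67.6 0.07957031213518007 0.08859077980624463
top keeper 18 [ 531.1 -195.5] [103.6  16.4] 12.9 0.1086980047304964 0.11681771513399974
```

View pics/scene4.png

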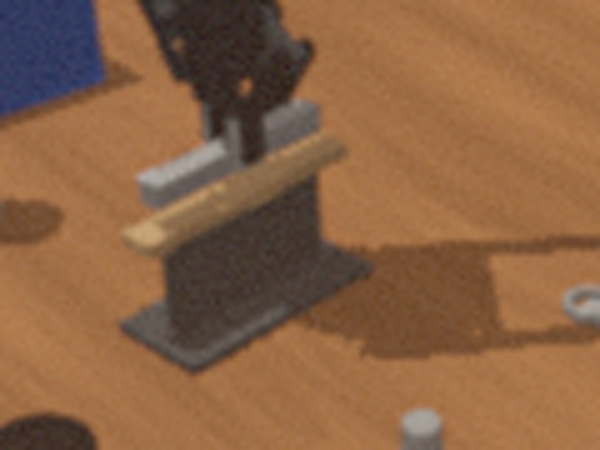

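Keeper (230,160) hovers parallel over the ledge (235,195), about 14 mm up. I'll nudge 1.5 mm and lower.

```bash
python3 -m pendant '[-0.1,-0.15,0.5,0,0,0,1, -0.1,-0.15,1,0,0,0,1, -0.1,-0.15,1.2,0,0,0,1, -0.1,-0.15,1.2,0,0,0,1, -0.1,-0.15,1.2,0,0,0,1]'|grep -v rot; python3 -m pendant '[0,0,0.1,0,0,0,1, 0,0,0.15,0,0,0,1, 0,0,0.15,0,0,0,1]' | grep -v rot; python3 go.py .521 -.1975 .0605 8.1
```

```text
t: 7.8
tool_pos: [0.5201, -0.1971, 0.0613]
force: [0.4, -1.3, -1.9]
width: 0.0146
grip_force: 61.3
t: 8.1
tool_pos: [0.5203, -0.1972, 0.0606]
force: [-1.9, 1.1, 5.3]
width: 0.0143
grip_force: 62.0
cm [0.06 0.04 0.01] rotvec [ 0.0005 -0.0005 -0.002 ] t 8.1 pos [ 0.5203 -0.1972  0.0606] w 0.0143 j6 0.87
```

```bash
python3 -m pendant '[0,0,0,0,0,0,0.7, 0,0,0,0,0,0,0.5, 0,0,0,0,0,0,0.4, 0,0,-0.5,0,0,0,0.3, 0,0,-2,0,0,0,0.3]'|grep -v rot; python3 -m pendant '[0,0,-4,0,0,0,0.3, 0,0,-8,0,0,0,0.3, 0,0,-12,0,0,0,0.3, 0,0,-12,0,0,0,0.3]' | grep -v rot
python3 - <<'E'
from h import *
for n in("scene","top"):
    c,P,K,V=snap(n)
    for nm,z0,z1 in(("rest",.078,.089),("keeper",.097,.11)):
        q=P[(abs(P[...,0]-.521)<.09)&(abs(P[...,1]+.1975)<.04)&(P[...,2]>z0)&(P[...,2]<z1)]
        if len(q)<5: print(nm,len(q)); continue
        r=cv2.minAreaRect((q[:,:2]*1000).astype(np.float32)); print(n,nm,len(q),np.round(r[0],1),np.round(r[1],1),round(r[2],1),q[:,2].min(),q[:,2].max())
    # spacer tab
    q=P[(np.hypot(P[...,0]-.518,P[...,1]-.208)<.03)&(P[...,2]>.095)&(P[...,2]<.125)]
    print("tab",len(q),q.mean(0),cv2.minAreaRect((q[:,:2]*1000).astype(np.float32)),q[:,2].max())
    q=q[q[:,2]>.115]; print(" top",len(q),q.mean(0))
    cv2.imwrite(f"pics/{n}5.png",cv2.resize(c[160:290,200:400],None,fx=4,fy=4,interpolation=2)[...,::-1])
E
python3 go.py .518 .208 .16 4.9
```

```text
t: 8.6
tool_pos: [0.5191, -0.1964, 0.0789]
force: [-0.4, 0.7, -0.8]
width: 0.0595
grip_force: 0.0
t: 9.0
tool_pos: [0.5233, -0.199, 0.2067]
force: [1.0, 0.2, 0.3]
width: 0.0601
grip_force: 0.0
scene rest 190 [ 520.6 -194.7] [162.   25.5] 7.5 0.07802848082602776 0.0889506871900062
scene keeper 201 [ 521.9 -194.3] [130.8  21.7] 6.1 0.09704840337478404 0.10777319041667532
tab 144 [0.5198404  0.21119889 0.11123152] ((517.1412963867188, 207.95750427246094), (37.03012466430664, 13.230713844299316), 5.337182521820068) 0.12200216217834337
 top 63 [0.51857044 0.20978665 0.11909091]
top rest 50 [ 529.2 -197.8] [139.2  25.2] 7.8 0.07836231306956187 0.08862918654893703
top keeper 151 [ 522.  -198.1] [129.3  17.2] 8.1 0.09703959102811743 0.1093100273010521
tab 55 [0.51653134 0.20549952 0.11448912] ((515.9392700195312, 206.20999145507812), (36.46199417114258, 10.582681655883789), 3.8229873180389404) 0.12401794736157967
 top 31 [0.51941493 0.20689149 0.11881417]
cm [  5.35 -40.19   4.06] rotvec [ 0.0018 -0.0023  0.0539] t 9.1 pos [ 0.5207 -0.1974  0.2013] w 0.0599 j6 0.87
```

View pics/scene5.png

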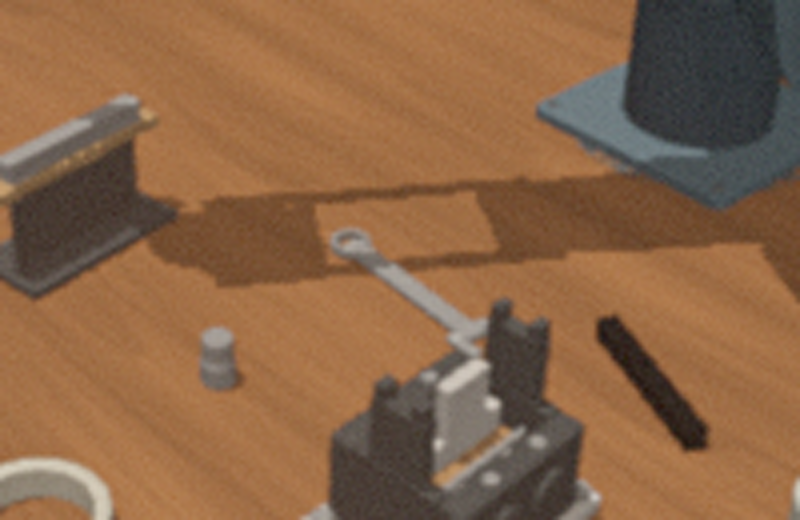

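Keeper lies along the ledge (75,140) and the spacer tab is clear at (465,400). Back to the caliper; then I'll tilt in the air to learn about which point the tool really turns.

```bash
python3 -m pendant '[0.5,-4,0,0,0,0.01,0.3, 1.1,-8.5,0,0,0,0.02,0.3, 1.7,-13,0.3,0,0,0.03,0.3, 2.3,-17.5,0.6,0,0,0.04,0.3, 2.8,-21,1,0,0,0.054,0.3]' >/dev/null;  python3 go.py .518 .2075 .16 4.9
```

```text
cm [  1.72 -18.94   2.84] rotvec [-0.0014  0.003  -0.0001] t 9.6 pos [0.5171 0.0173 0.1882] w 0.0598 j6 1.3
```

```bash
python3 -m pendant '[0.4,-4.5,0,0,0,0,0.3, 0.8,-9,0.5,0,0,0,0.3, 1.2,-13.5,1,0,0,0,0.3, 1.6,-17.5,1.5,0,0,0,0.3, 1.7,-18.9,2,0,0,0,0.3]' >/dev/null; python3 -m pendant '[0,0,0,0.12,0,0,0.3, 0,0,0,0.25,0,0,0.3, 0,0,0,0.25,0,0,0.3, 0,0,0,0.25,0,0,0.3]'
cat > tip.py <<'E'
from h import *
s=bot.sense();c,P,K,V=snap("scene")
p=np.array(s["tool_pos"]);R=np.array(s["tcp_rot"])
Q=(P-p)@R   # tool coords
m=(abs(Q[...,0])<.014)&(abs(Q[...,1])<.06)&(Q[...,2]>-.07)&(Q[...,2]<-.0)&(P[...,2]>.145); q=Q[m]*1000
for sg in(1,-1):
    w=q[q[:,1]*sg>0]; print(sg,len(w),"tool z max",np.sort(w[:,2])[-6:].round(1),"y",np.percentile(w[w[:,2]>w[:,2].max()-15][:,1],[5,50,95]).round(1))
print(p.round(4),R[:,2].round(3),s["width"])
E
python3 tip.py; python3 -m pendant '[0,0,0,-0.12,0,0,0.3, 0,0,0,-0.25,0,0,0.3, 0,0,0,-0.37,0,0,0.3,  0,0,0,-0.5,0,0,0.3, 0,0,0,-0.5,0,0,0.3]' >/dev/null;python3 -m pendant '[0,0,0,0,0,0,0.3]'>/dev/null; python3 tip.py
```

```text
t: 10.5
tool_pos: [0.5191, 0.2028, 0.1687]
tcp_rot: [[0.997, 0.079, -0.023], [0.082, -0.966, 0.245], [-0.003, -0.246, -0.969]]
force: [-0.3, 0.7, -0.6]
width: 0.0601
grip_force: 0.0
1 133 tool z max [-36.2 -36.  -36.  -35.4 -34.5 -34.5] y [27.6 29.4 35.2]
-1 137 tool z max [-36.3 -36.2 -36.  -35.9 -35.5 -34.8] y [-44.9 -38.1 -32.5]
[0.5191 0.2028 0.1687] [-0.023  0.245 -0.969] 0.06013111399431407
1 101 tool z max [-38.2 -38.2 -37.9 -37.4 -36.4 -35.9] y [29.4 30.3 41.9]
-1 92 tool z max [-40.4 -40.2 -39.3 -39.1 -39.1 -37.7] y [-43.2 -36.8 -30.7]
[0.5189 0.2064 0.1695] [ 0.021 -0.246 -0.969] 0.06020251659640301
```

The tip position in the tool frame barely changes with tilt, so the tool turns about a point about 29 mm ahead of the real tips. Straighten and descend on the tab.

```bash
python3 -m pendant '[0,0,0,0.12,0,0,0.4, 0,0,0,0.25,0,0,0.5, 0,0,0,0.25,0,0,0.5, 0,0,0,0.25,0,0,0.5]'>/dev/null; python3 go.py .518 .208 .064 4.8
```

```text
cm [-0.17 -0.61 10.65] rotvec [ 0.001  -0.0009 -0.0033] t 11.6 pos [0.5201 0.2022 0.1705] w 0.0428 j6 1.66
```

```bash
python3 -m pendant '[-0.2,-0.6,0.5,0,0,0,0.5, -0.2,-0.6,3,0,0,0,0.5, -0.2,-0.6,6,0,0,0,0.5, -0.2,-0.6,7.5,0,0,0,0.5, -0.2,-0.6,7.5,0,0,0,0.5]'>/dev/null;python3 -m pendant '[0,0,0,0,0,0,0.5]'>/dev/null; python3 go.py .518 .208 .064 4.8
```

```text
cm [0.11 0.35 3.08] rotvec [0.0004 0.0007 0.0032] t 12.2 pos [0.5167 0.2114 0.0948] w 0.0424 j6 1.67
```

```bash
python3 -m pendant '[0.1,0.3,1,0,0,0,0.5, 0.1,0.3,2,0,0,0,0.5, 0.1,0.3,3,0,0,0,0.5, 0.1,0.3,3,0,0,0,0.5, 0.1,0.3,3,0,0,0,0.5]'>/dev/null; python3 go.py .518 .208 .064 4.8
```

```text
cm [ 0.   -0.07  0.05] rotvec [0.0001 0.0009 0.0013] t 12.7 pos [0.518  0.2073 0.0645] w 0.0429 j6 1.67
```

```bash
python3 -m pendant '[0,-0.05,0,0,0,0,1, 0,-0.05,0,0,0,0,1, 0,-0.05,0,0,0,0,1, 0,-0.05,0,0,0,0,1, 0,-0.05,0,0,0,0,1]' 30|grep -v rot; python3 -m pendant '[0,0,0,0,0,0,1, 0,0,0,0,0,0,1]' 100; python3 go.py .518 .208 .064 4.8
```

```text
t: 13.2
tool_pos: [0.5187, 0.2081, 0.0654]
force: [-0.5, 0.6, 2.6]
width: 0.0094
grip_force: 30.2
t: 13.4
tool_pos: [0.519, 0.2081, 0.0656]
tcp_rot: [[0.996, 0.085, 0.002], [0.085, -0.996, 0.0], [0.002, -0.0, -1.0]]
force: [-0.2, 1.0, 5.9]
width: 0.0085
grip_force: 98.3
cm [-0.1  -0.    0.16] rotvec [-0.0002 -0.0017  0.0015] t 13.4 pos [0.519  0.2081 0.0656] w 0.0085 j6 1.67
```

```bash
python3 -m pendant '[0,0.1,-0.02,0.025,0,0,1, 0,0.19,-0.05,0.05,0,0,1, 0,0.28,-0.07,0.075,0,0,1, 0,0.38,-0.08,0.1,0,0,1, 0,0.38,-0.08,0.1,0,0,1]' 110
```

```text
t: 13.9
tool_pos: [0.5192, 0.2041, 0.0663]
tcp_rot: [[0.996, 0.083, -0.007], [0.084, -0.991, 0.101], [0.001, -0.101, -0.995]]
force: [0.7, 0.7, 5.9]
width: 0.0078
grip_force: 108.0
```

```bash
python3 -m pendant '[0,0.1,-0.02,0.025,0,0,1, 0,0.19,-0.05,0.05,0,0,1, 0,0.28,-0.07,0.075,0,0,1, 0,0.38,-0.08,0.1,0,0,1, 0,0.38,-0.08,0.1,0,0,1]' 110; python3 -m pendant '[0,0.1,-0.02,0.025,0,0,1, 0,0.19,-0.04,0.05,0,0,1, 0,0.19,-0.04,0.05,0,0,1]'
```

```text
t: 14.4
tool_pos: [0.5194, 0.201, 0.0666]
tcp_rot: [[0.997, 0.082, -0.016], [0.083, -0.976, 0.201], [0.001, -0.201, -0.98]]
force: [0.2, 4.8, 4.2]
width: 0.0075
grip_force: 107.9
t: 14.7
tool_pos: [0.5194, 0.1995, 0.0664]
tcp_rot: [[0.996, 0.081, -0.02], [0.084, -0.965, 0.249], [0.001, -0.25, -0.968]]
force: [1.4, 7.8, 1.7]
width: 0.008
grip_force: 107.7
```

```bash
python3 -m pendant '[0,-0.18,0.06,-0.05,0,0,1, 0,-0.36,0.12,-0.1,0,0,1, 0,-0.54,0.19,-0.15,0,0,1, 0,-0.71,0.27,-0.2,0,0,1, 0,-0.88,0.35,-0.25,0,0,1]' 110; python3 go.py .519 .2081 .0656 4.9; python3 -m pendant '[0,-0.1,-0.02,-0.025,0,0,1, 0,-0.19,-0.05,-0.05,0,0,1, 0,-0.28,-0.07,-0.075,0,0,1, 0,-0.38,-0.08,-0.1,0,0,1, 0,-0.38,-0.08,-0.1,0,0,1]'
```

```text
t: 15.2
tool_pos: [0.5188, 0.2085, 0.0657]
tcp_rot: [[0.996, 0.085, 0.002], [0.085, -0.996, -0.001], [0.002, 0.001, -1.0]]
force: [0.7, 1.0, 2.8]
width: 0.0079
grip_force: 108.2
cm [0.01 0.04 0.01] rotvec [ 0.0015 -0.002  -0.0004] t 15.2 pos [0.5188 0.2085 0.0657] w 0.0079 j6 1.67
t: 15.7
tool_pos: [0.5185, 0.2117, 0.0663]
tcp_rot: [[0.996, 0.086, 0.01], [0.087, -0.991, -0.101], [0.002, 0.102, -0.995]]
force: [-0.1, -0.9, 6.1]
width: 0.008
grip_force: 108.7
```

```bash
python3 -m pendant '[0,-0.1,-0.02,-0.025,0,0,1, 0,-0.19,-0.05,-0.05,0,0,1, 0,-0.28,-0.07,-0.075,0,0,1, 0,-0.38,-0.08,-0.1,0,0,1, 0,-0.38,-0.08,-0.1,0,0,1]' 110; python3 -m pendant '[0,-0.1,-0.02,-0.025,0,0,1, 0,-0.19,-0.04,-0.05,0,0,1, 0,-0.19,-0.04,-0.05,0,0,1]'; python3 -m pendant '[0,0.18,0.05,0.05,0,0,1, 0,0.36,0.1,0.1,0,0,1, 0,0.54,0.16,0.15,0,0,1, 0,0.71,0.23,0.2,0,0,1, 0,0.88,0.3,0.25,0,0,1]'; python3 -m pendant '[0,0,0,0,0,0,1, 0,0,0,0,0,0,1]'; python3 go.py .519 .2081 .0656 4.9
python3 - <<'E'
from h import *
c,P,K,V=snap("scene"); cv2.imwrite("pics/s6.png",cv2.resize(c[210:310,270:380],None,fx=6,fy=6,interpolation=2)[...,::-1])
E
```

```text
t: 16.2
tool_pos: [0.5182, 0.2151, 0.0666]
tcp_rot: [[0.996, 0.085, 0.019], [0.087, -0.976, -0.201], [0.001, 0.202, -0.979]]
force: [1.6, -3.4, 6.7]
width: 0.0075
grip_force: 108.7
t: 16.5
tool_pos: [0.518, 0.2171, 0.0666]
tcp_rot: [[0.996, 0.084, 0.023], [0.087, -0.964, -0.25], [0.001, 0.251, -0.968]]
force: [1.6, -2.4, 5.6]
width: 0.0077
grip_force: 108.7
t: 17.0
tool_pos: [0.5186, 0.2075, 0.0657]
tcp_rot: [[0.996, 0.086, 0.001], [0.086, -0.996, 0.0], [0.001, 0.0, -1.0]]
force: [0.0, -2.0, 1.8]
width: 0.0079
grip_force: 108.2
t: 17.2
tool_pos: [0.5186, 0.2074, 0.0656]
tcp_rot: [[0.996, 0.085, 0.001], [0.085, -0.996, -0.001], [0.0, 0.002, -1.0]]
force: [0.6, -2.7, 6.3]
width: 0.0081
grip_force: 108.7
cm [ 0.05 -0.06  0.  ] rotvec [ 0.0015 -0.0004 -0.0009] t 17.2 pos [0.5186 0.2074 0.0656] w 0.0081 j6 1.67
```

View pics/s6.png

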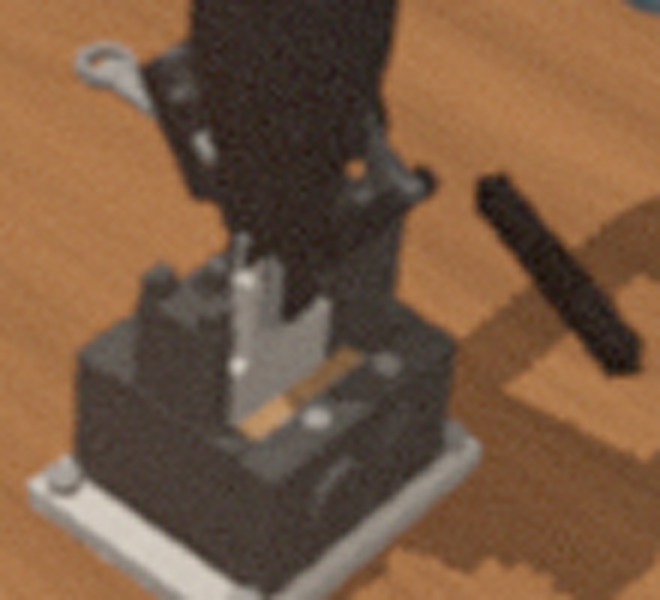

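The spacer (285,350) stands upright in the fingers, and the near pad strip (300,395) has moved up to the wall. Gentle lift, watching force.

```bash
python3 -m pendant '[0,0,-0.2,0,0,0,1, 0,0,-0.4,0,0,0,1, 0,0,-0.5,0,0,0,1, 0,0,-0.6,0,0,0,1, 0,0,-0.6,0,0,0,1]' 110
```

```text
t: 17.75
tool_pos: [0.518, 0.2083, 0.0713]
tcp_rot: [[0.996, 0.086, -0.0], [0.086, -0.996, -0.0], [-0.0, 0.0, -1.0]]
force: [-0.3, 0.3, -1.4]
width: 0.0076
grip_force: 107.6
```

```bash
python3 -m pendant '[0,0,-0.5,0,0,0,1, 0,0,-1,0,0,0,1, 0,0,-1.5,0,0,0,1, 0,0,-2,0,0,0,1, 0,0,-2.5,0,0,0,1]'|grep force; python3 -m pendant '[0,0,-0.8,0,0,0,1, 0,0,-1.6,0,0,0,1, 0,0,-2.4,0,0,0,1, 0,0,-3.2,0,0,0,1, 0,0,-4,0,0,0,1]'|grep force; python3 -m pendant '[0,0,-0.8,0,0,0,1, 0,0,-1.5,0,0,0,1, 0,0,-1.9,0,0,0,1, 0,0,-1.9,0,0,0,1, 0,0,-1.9,0,0,0,1]'; python3 go.py .518 .208 .155 4.9
python3 - <<'E'
from h import *
c,P,K,V=snap("scene"); cv2.imwrite("pics/s7.png",cv2.resize(c[180:310,200:380],None,fx=4,fy=4,interpolation=2)[...,::-1])
q=P[(abs(P[...,0]-.518)<.05)&(abs(P[...,1]-.208)<.016)&(P[...,2]>.09)&(P[...,2]<.18)]
print(np.sort(q[:,2])[:15].round(4)); q=q[q[:,2]<.125]; print(q.mean(0),cv2.minAreaRect((q[:,:2]*1000).astype(np.float32)))
E
```

```text
force: [0.4, -0.8, -2.3]
grip_force: 107.6
force: [-0.3, -0.8, -2.3]
grip_force: 107.6
t: 19.25
tool_pos: [0.5181, 0.208, 0.1552]
tcp_rot: [[0.996, 0.085, -0.0], [0.085, -0.996, -0.0], [-0.0, 0.0, -1.0]]
force: [0.2, -0.3, -2.1]
width: 0.008
grip_force: 107.6
cm [-0.01  0.    0.02] rotvec [ 0.      0.0004 -0.0002] t 19.25 pos [0.5181 0.208  0.1552] w 0.008 j6 1.67
[0.0901 0.0903 0.0904 0.0906 0.0907 0.0912 0.0913 0.0914 0.0922 0.0924
 0.0925 0.0929 0.0939 0.094  0.0941]
[0.50037437 0.21551381 0.1146442 ] ((509.0201110839844, 212.40884399414062), (21.955045700073242, 82.05979919433594), 89.14755249023438)
```

View pics/s7.png

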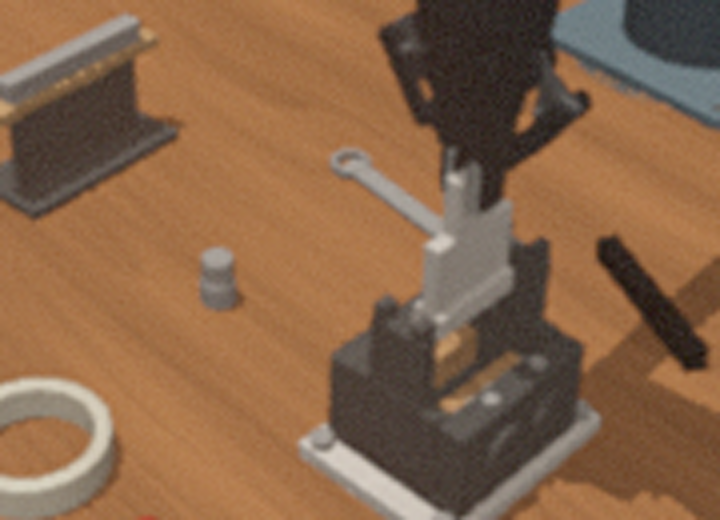

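The spacer (465,260) is out and upright over the caliper, with its foot about 32 mm above the walls. Both pads are pushed back and the keeper is on the rest (75,60).

```bash
python3 -m pendant '[0,0,0,0,0,0,1, 0,0,0,0,0,0,1, 0,0,0,0,0,0,1]'|grep -v rot; python3 -c "
from bench import bot
print(bot.sign_off())"
```

```text
t: 19.6
tool_pos: [0.5181, 0.208, 0.1552]
force: [-0.1, 0.1, -2.1]
width: 0.0075
grip_force: 107.6
the job is handed in; nothing more can be done
None
```

The job is handed in at 19.6 s: the keeper lies lengthwise on the rest, and the spacer is rocked free and held still and upright, its foot about 32 mm above the caliper's walls. `sign_off` gave no verdict.

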